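# Load the bench shaker and hold its sprung bottle clamp open

### The arm

A 6-joint arm with a two-finger parallel gripper is mounted at the origin on the work surface. World frame = base frame: x ahead of the robot, y to its left, z up, the work surface at z = 0. Lengths are in m, angles in rad, forces in N, time in s.
With the tool pointing down it reaches from about 0.3 to 1 m from the base axis. Payload 5.1 kg.
Tool frame: the origin (TCP) lies between the finger pads, 19 mm behind the fingertips; this is the grasp point; z points along the fingers, y is the line along which they close (so a half turn about z gives the same grasp; the last joint's range is limited). The gripper opens to 95 mm and grips with 3 to 60 N. Pads are 20 mm wide; open, the fingers measure 119 mm over their backs; the gripper's body (75 mm by 180 mm) begins 59 mm behind the grasp point.
Start: joints at [1.146, 0.124, 1.65, -0, 1.367, -0.083], TCP at [0.218, 0.612, 0.233] pointing down, gripper open.
Joint ranges: [-2.61, 2.61], [-1.02, 2.33], [0.03, 2.71], [-1.35, 4.49], [0.32, 2.68], [-2.91, 2.91]. Speed limits (rad/s): [2.57, 2.57, 3.14, 3.14, 3.14, 3.14].

### API

Orientations are given as a unit quaternion [x, y, z, w].
In Python, from station import manip, eyes, order gives the robot as it stands. Calls block until the motion is done:
- manip.movep(position, orientation): joint-space move of the TCP to a pose.
- manip.movel(position, frame=None, vel=0.15, stop_force=None): straight line of the TCP; frame=None keeps the orientation; vel is the mean speed in m/s. With stop_force (N) it stops when the force on the tool has changed by that much, and returns True; else False.
- manip.move_joints(angles): joint-space move.
- manip.move_gripper(opening): finger opening in m; the grip force is fixed at half the most; returns when the fingers have stopped.
- manip.pause(seconds).
- manip.inverse_kinematics(position, orientation): joint angles nearest the present ones, or None.
- manip.get_state(): the state.
- eyes.get_image(name): name is "scene" or "side" or "wrist"; returns a dict with "img" (480x640x3 uint8, red, green, blue), "fx", "fy", "cx", "cy" (pixels), "rvec" (rotation vector, rad) and "tvec" (3), from world to camera coordinates, as OpenCV has them. Camera axes: x right, y down, z forward; pixel columns grow to the right and rows downward; lengths in m; the calibration is good to about 2 mm. A picture is of the moment at which its call begins. There is no depth.
A pose or a line that the arm cannot do raises manip.MotionError and nothing moves.
- order.job_done(): hands the job in; it is judged then, once.
The state is a dict: "time": time; "q": joint angles; "qvel": joint speeds; "joint_torque": joint torques, N m; "tcp_pos": TCP position; "tcp_rot": TCP orientation; "ft_force": force on the tool from outside, world axes, zero at the start; "moment": the same for the moment, N m; "grip_width": finger opening in m; "gripper_force": force on a finger pad.
Only numpy, scipy, OpenCV 4.12 (cv2) and the standard library are available. Lean on these libraries where they do the work, as an engineer would, in place of code of your own. Each camera call takes 0.05 s, during which the arm holds its last target. There are 200 camera calls.

### The job

Help load the shaker: lift the carrier with the four sample bottles by its blue handle, keep it level, slide it into the slotted rails on the shaker's deck until it is fully home against the back stop, and let go of it. Then take the pull knob of the sprung bottle clamp beside it, draw the rod out until its red ring has just come fully out of the barrel, and finish while still holding it steady there with the fingers, so that the big bottle can be set in. Leave everything else on the bench where it is.

Things in the scene. Friction and masses are not known exactly. Their poses are not given: they have to be found in the camera images.
- shaker: Switched-off bench shaker, fixed: grey housing, bare white deck 280 (x) x 360 (y) mm, its top 120 mm above the bench. Origin on the bench under its centre; its front, with two black knobs, faces its -x (the robot). Slotted tray bay along x at y = +75 mm, sprung clamp along x at y = -95 mm. A 22 mm rim at the sides and back only; the deck's front edge is at x = -140 mm.
- bay_home (a point): On the deck: where the carrier's origin is when fully home (edge against the rubber back stop, 65 mm beyond). Axes as the shaker's. Dark steel channel rails, 135 mm apart inside, run 65 mm before to 65 mm behind it. Their lips reach 10 mm inwards over the carrier's base edges, undersides 12 and tops 16 mm above the deck: it goes in only by sliding along +x, either end (of its x) first.
- bay_mouth (a point): On the deck, on the bay's axis, at the tips of the flared lead-ins, 93 mm before bay_home (shaker -x). There the walls stand about 10 mm wider on each side and the lips rise to 25 mm above the deck. 67 mm of bare deck lie between here and the deck's front edge.
- carrier: Loose white carrier with four bottles: base 130 x 130 x 8 mm, four wells with walls to 26 mm, well centres at x, y = +-31 mm. Blue handle bar along its x, 124 mm long, 12 mm wide (y), 16 mm high, its middle 125 mm above the underside, on a steel post at each end; nothing else is higher than 83 mm. Origin at the centre of the underside, z up. Loaded 0.4 to 0.75 kg.
- barrel_mouth (a point): Centre of the front (-x) end of the clamp's dark steel barrel (32 mm across, 60 mm long, along the shaker's x, axis 40 mm above the deck). The rod comes out here towards -x. Axes as the shaker's.
- pull_knob: Black pull knob on the front end of the clamp's steel rod, axis level, along the shaker's x: a round grip 22 mm across and 26 mm long, with a disc 36 mm across and 8 mm thick at its front (-x) end that fingers on the grip can pull against. Origin on the axis at the middle of the grip, 40 mm above the deck; at rest 50 mm in front of the barrel mouth. Free on both sides and above.
- clamp_rod (a joint): How far the clamp's 12 mm rod is pulled out, towards the shaker's -x, in m: 0 at rest (always so at the start), stop at 0.072. Its inner spring pulls back with 6 N at first and 13 N at 0.050; let go, it springs in. Two painted rings, hidden in the barrel at rest: white (small bottles), fully out at 0.025; red, 6 mm wide, fully out (rear edge at the barrel mouth) at 0.050.
- sample0: Sample bottle with blue screw cap, 38 mm across, 75 mm tall, standing upright in the carrier's -x -y well (stands 8 mm above the carrier's underside, so its cap is 83 mm above it). Origin at the centre of its underside.
- sample1: Sample bottle with blue screw cap, 38 mm across, 75 mm tall, standing upright in the carrier's -x +y well (stands 8 mm above the carrier's underside, so its cap is 83 mm above it). Origin at the centre of its underside.
- sample2: Sample bottle with blue screw cap, 38 mm across, 75 mm tall, standing upright in the carrier's +x -y well (stands 8 mm above the carrier's underside, so its cap is 83 mm above it). Origin at the centre of its underside.
- sample3: Sample bottle with blue screw cap, 38 mm across, 75 mm tall, standing upright in the carrier's +x +y well (stands 8 mm above the carrier's underside, so its cap is 83 mm above it). Origin at the centre of its underside.
- big_bottle: Closed glass bottle with blue cap, 70 mm across, 143 mm tall, standing on the bench; it is to go into the clamp later, by someone else. Bystander; origin at the centre of its underside.
- beaker: Glass beaker, 72 mm across, 90 mm tall. Bystander; origin at the centre of its underside.
- wash_bottle: White bottle with red cap, 60 mm across, 150 mm tall. Bystander; origin at the centre of its underside.
- spare_cap: Loose blue cap, 44 mm across, 22 mm tall. Bystander; origin at the centre of its underside.
- timer: White bench timer, 60 x 75 x 20 mm. Bystander; origin at the centre of its underside.
- petri_dish: Clear covered dish, 94 mm across, 15 mm tall. Bystander; origin at the centre of its underside.
- tip_box: Box with blue lid, 85 x 120 x 70 mm. Bystander; origin at the centre of its underside.

How it is judged:
On the way, in this order (a step that is already met when the one before it is completed fails the run):
1. the loaded carrier is fully home in the rails and let go (x of carrier in the frame of bay_home between -0.006 and 0.006 m and y of carrier in the frame of bay_home between -0.007 and 0.007 m and z of carrier in the frame of bay_home between -0.004 and 0.004 m and angle between the x axis of carrier and the x axis of bay_home, either way round below 0.06 rad and contact force between the fingers and carrier below 0.3 N and linear speed of carrier below 0.02 m/s and distance between each of sample0, sample1, sample2, sample3 and carrier below 0.055 m and angle between each of sample0, sample1, sample2, sample3's own z axis and vertical below 0.15 rad), for 0.2 s.
2. the clamp rod is drawn out to its red ring with the pull knob in the fingers (value of joint clamp_rod between 0.047 and 0.058 m and velocity of joint clamp_rod between -0.01 and 0.01 m/s and contact force between the fingers and pull_knob above 3 N and distance between the grasp point and pull_knob below 0.045 m), for 0.3 s.
At the end, for the whole second after the job is handed in: Finishes holding: pull knob in the fingers (over 3 N, TCP within 45 mm), rod still and out by 47 to 58 mm (red ring just out at 50). Carrier let go, home in the rails (6 mm along, 7 mm across, 4 mm in height, 0.06 rad of bay_home), all four bottles upright in their wells (all of step 1 and all of step 2); the arm keeps its last pose, push and grip.
It fails at once if the carrier is tipped by more than 20 degrees (angle between carrier's own z axis and vertical above 0.35 rad).
It fails at once if a bystander is moved by more than 30 mm (distance of any of big_bottle, beaker, wash_bottle, spare_cap, timer, petri_dish, tip_box from where it was at the start of the episode above 0.03 m).
It also fails if it takes over 64 s, if anything falls off the work surface, if the arm or the gripper's body presses on something with over 40 N, if the wrist force passes 120 N, or if a joint passes its speed limit or range.

## Working session

There is one attempt and no reset: what is moved stays moved. The work goes in short steps, each a Python script; the robot and the scene stay as the last script left them, time stands still between calls to the robot, and variables do not carry over. Pictures are saved under pics/ and viewed, at most 10 in all, crops included, and the job is handed in when it is done.

```bash
mkdir -p pics; ls; python3 - <<'E'
from station import manip, eyes, order
import cv2,pickle
d={}
for n in ["scene","side","wrist"]:
    r=eyes.get_image(n); d[n]=r; cv2.imwrite(f"pics/{n}0.png",r["img"][:,:,::-1]); print(n,r["fx"],r["cx"],r["cy"],r["rvec"],r["tvec"])
pickle.dump(d,open("d0.pkl","wb"))
print(manip.get_state())
E
```

```text
pics
scene 555.8282486205892 308.9502734584066 239.58511605327163 [ 1.43584392  1.80728415 -0.98006998] [ 0.08113033 -0.1599667   1.74858175]
side 490.0251132856239 316.1829328682297 235.89071308549347 [ 2.18404221 -0.83428994  0.35859211] [-0.3999591   0.33229898  0.8447152 ]
wrist 398.4688013035984 314.7771408898295 247.9245628891374 [-2.36777499 -1.66834757 -0.23801592] [-0.64853161 -0.03031139  0.39304942]
{'time': 0.15, 'q': array([ 1.14638825e+00,  1.24344538e-01,  1.65134827e+00, -3.02116039e-05,
        1.36750840e+00, -8.25946111e-02]), 'qvel': array([ 6.38999881e-04, -1.03216147e-03, -4.63274310e-03,  1.02052042e-03,
        1.06435516e-05,  7.36261940e-04]), 'joint_torque': array([ 5.18841553e-04, -4.18188071e+01, -3.60472119e+01,  7.76003860e-02,
        4.67172603e-02, -8.38691949e-05]), 'tcp_pos': array([0.21771581, 0.61195704, 0.23248349]), 'tcp_rot': array([ 1.70072869e-01,  9.85431161e-01, -7.82280932e-04, -1.87388704e-04]), 'ft_force': array([-0.23339578, -0.08424382,  0.23255688]), 'moment': array([0.00146391, 0.0202622 , 0.02853114]), 'gripper_force': 0.0, 'grip_width': 0.09508368521197127}
```

View pics/scene0.png

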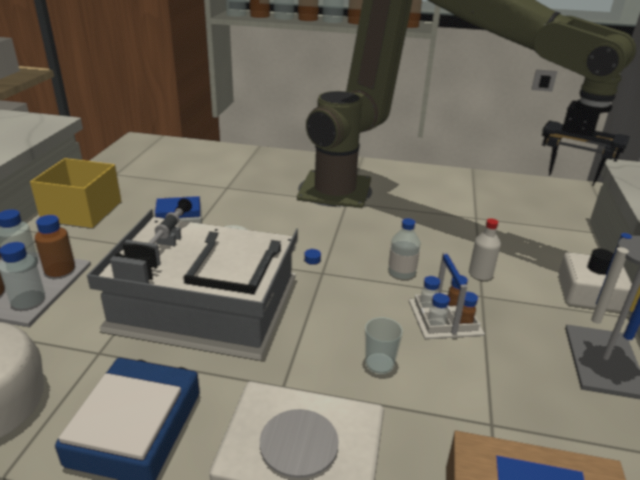

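View pics/side0.png

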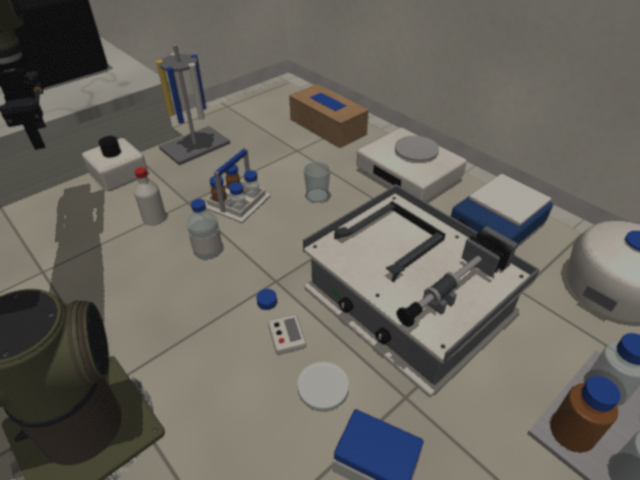

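The scene view shows the carrier at (447,300) with its handle running from (445,260) to (463,290). The beaker is at (382,348), the shaker at (200,280) and the pull knob at (184,205). In the side view the handle runs (218,170)–(246,153) and the knob is at (405,315). I'll triangulate coarsely first, then use the wrist camera.

```bash
cat > h.py <<'E'
import numpy as np, cv2, pickle
from scipy.spatial.transform import Rotation as R
def ray(c,uv):
    Rm=cv2.Rodrigues(np.array(c["rvec"],float))[0]; C=-Rm.T@np.ravel(c["tvec"])
    d=Rm.T@np.array([(uv[0]-c["cx"])/c["fx"],(uv[1]-c["cy"])/c["fy"],1.]); return C,d/np.linalg.norm(d)
def tri(*obs):
    A=np.zeros((3,3));b=np.zeros(3);rs=[ray(*o) for o in obs]
    for C,d in rs: P=np.eye(3)-np.outer(d,d);A+=P;b+=P@C
    X=np.linalg.solve(A,b); return X.round(4), [round(float(np.linalg.norm(np.cross(X-C,d))),4) for C,d in rs]
def plane(c,uv,z):
    C,d=ray(c,uv); return (C+d*(z-C[2])/d[2]).round(4)
def proj(c,X): return cv2.projectPoints(np.array(X,float).reshape(-1,3),np.array(c["rvec"],float),np.array(c["tvec"],float),np.array([[c["fx"],0,c["cx"]],[0,c["fy"],c["cy"]],[0,0,1.]]),None)[0].reshape(-1,2).round(1)
def down(yaw): # tool z down, tool y (closing) at angle yaw from world y
    return (R.from_euler('z',yaw)*R.from_quat([0,1,0,0])).as_quat()
E
python3 - <<'E'
from h import *
d=pickle.load(open("d0.pkl","rb"));s,e,w=d["scene"],d["side"],d["wrist"]
for n,a,b in [("hlow",(446,260),(218,172)),("hhigh",(462,288),(246,153)),("knob",(184,205),(406,315)),("red",(491,223),(141,173)),("bigcap",(409,224),(198,206)),("beaker",(382,327),(317,170)),("cap",(313,256),(267,298))]: print(n,tri((s,a),(e,b)))
print("deck corners side", [plane(e,p,.14) for p in [(305,245),(436,355),(537,270),(396,193)]])
C,_=ray(w,(320,240)); T=np.array([.21772,.61196,.23248]); Rt=R.from_quat([.17007,.98543,-.00078,-.00019]).as_matrix()
print("cam in tool",Rt.T@(C-T)); print(Rt.T@cv2.Rodrigues(w["rvec"])[0].T)
E
```

```text
hlow (array([0.5117, 0.331 , 0.1221]), [0.0017, 0.0017])
hhigh (array([0.6124, 0.3601, 0.1223]), [0.0024, 0.0024])
knob (array([ 0.4898, -0.2795,  0.1602]), [0.0003, 0.0003])
red (array([0.3605, 0.4284, 0.1418]), [0.0006, 0.0006])
bigcap (array([0.3995, 0.2408, 0.1331]), [0.0013, 0.0013])
beaker (array([0.7285, 0.2154, 0.0888]), [0.0016, 0.0016])
cap (array([0.4077, 0.0155, 0.0114]), [0.0009, 0.0009])
deck corners side [array([ 0.4887, -0.0202,  0.14  ]), array([ 0.4776, -0.3554,  0.14  ]), array([ 0.7683, -0.3646,  0.14  ]), array([ 0.7511, -0.0283,  0.14  ])]
cam in tool [ 0.08095572 -0.00024769 -0.15164469]
[[-1.69674047e-03 -9.59180403e-01 -2.82789808e-01]
 [ 9.99998358e-01 -1.44758804e-03 -1.08999544e-03]
 [ 6.36139121e-04 -2.82791193e-01  9.59181284e-01]]
```

```bash
python3 - <<'E'
from station import manip, eyes
from h import *
d={}
for n,p in [("c1",(.53,.30,.34)),("c2",(.57,.39,.34)),("s1",(.58,-.13,.42)),("s2",(.62,-.25,.42))]:
    manip.movep(p,down(0)); manip.pause(.2); r=eyes.get_image("wrist"); d[n]=r
    cv2.imwrite(f"pics/{n}.png",r["img"][:,:,::-1])
pickle.dump(d,open("d1.pkl","wb"))
def pair(a,b,f): cv2.imwrite(f,np.vstack([d[a]["img"],d[b]["img"]])[:,:,::-1][:,:,:])
print(manip.get_state()["time"],manip.get_state()["q"])
print(proj(d["c1"],[[.512,.331,.13],[.612,.36,.13]]),proj(d["c2"],[[.512,.331,.13],[.612,.36,.13]]))
print(proj(d["s1"],[[.49,-.28,.16]]),proj(d["s2"],[[.49,-.28,.16]]))
for n in d: cv2.imwrite(f"pics/{n}b.png",cv2.resize(d[n]["img"],(800,600),interpolation=cv2.INTER_CUBIC)[:,:,::-1])
E
```

```text
5.7667 [-4.62039193e-01  1.13940384e-01  1.35286623e+00  1.45359582e-04
  1.67370010e+00 -2.03430058e+00]
[[348.1 202.8]
 [375.1 303.3]] [[249.2 157.6]
 [284.5 264.1]]
[[161.7 120.8]] [[282.4  76.8]]
```

View pics/c1b.png

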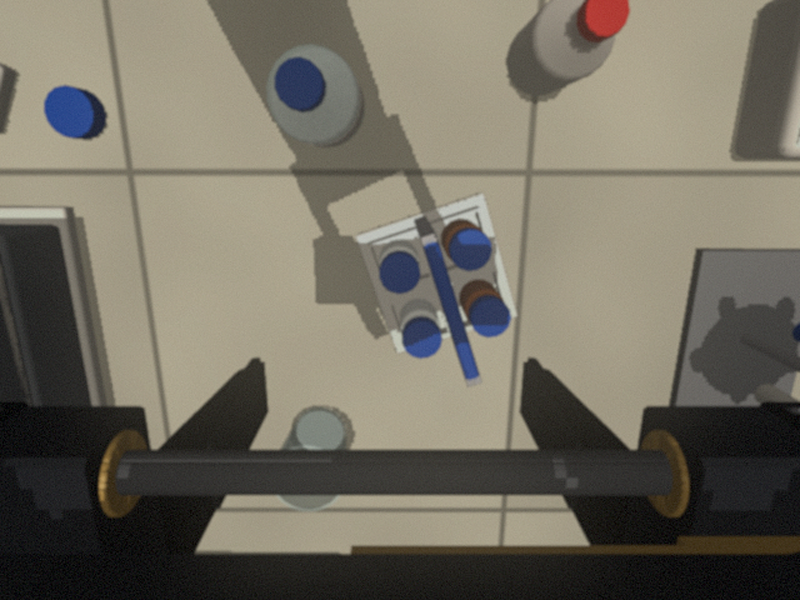

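View pics/s1b.png

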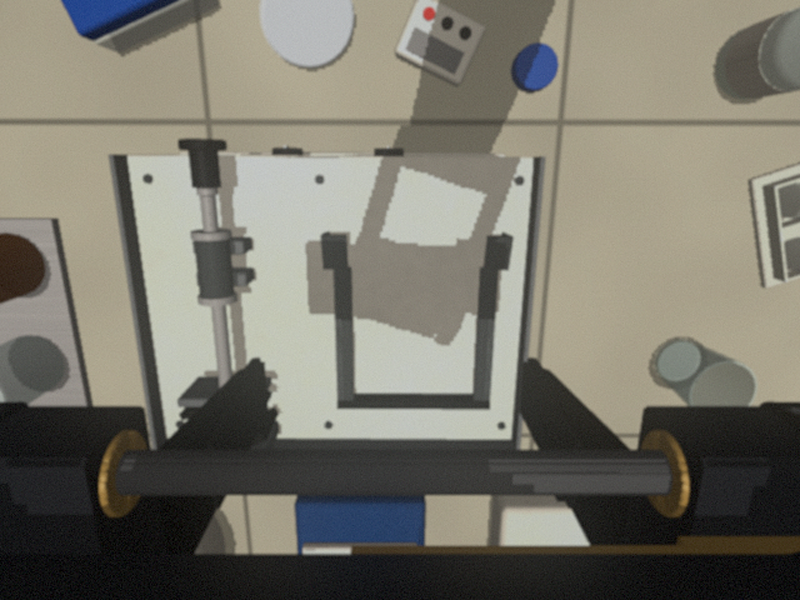

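View pics/s2b.png

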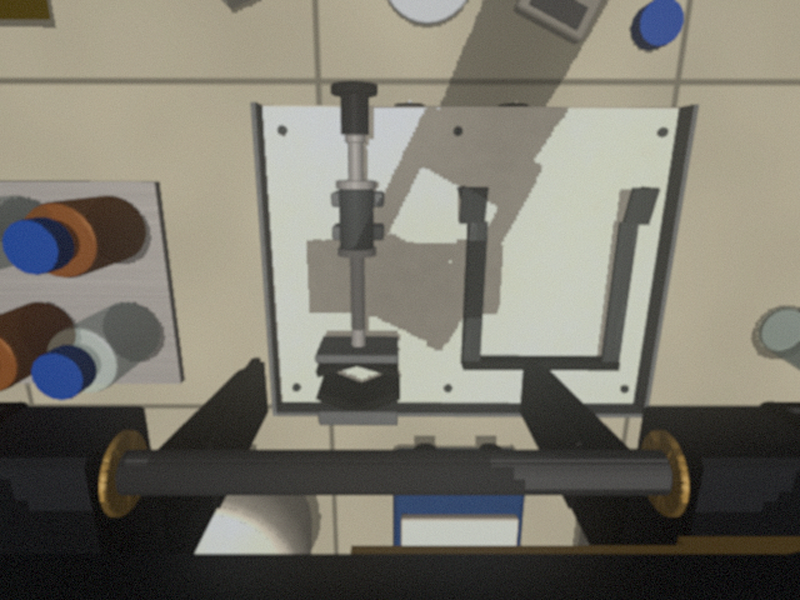

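c1 shows the blue handle running from (430,240) to (472,378) in the 800-px frame, with the beaker at (315,440). s1 and s2 show the deck, with six screws, the rails and the knob: grip at about (205,168) in s1 and (355,112) in s2. Next: an enlarged handle crop and the shaker fit.

```bash
python3 - <<'E'
from h import *
d=pickle.load(open("d1.pkl","rb"))
f=lambda n,x,y: cv2.resize(d[n]["img"][y:y+150,x:x+110],None,fx=3.6,fy=3.6,interpolation=cv2.INTER_CUBIC)
print("crops origin c1 (305,165) c2 (215,130)")
cv2.imwrite("pics/hcrop.png",np.hstack([f("c1",305,165),f("c2",215,130)])[:,:,::-1])
S1,S2=d["s1"],d["s2"]; t=lambda a,b: tri((S1,np.array(a)*.8),(S2,np.array(b)*.8))
for n,a,b in [("scFL",(319,180),(458,131)),("scFR",(148,179),(282,130)),("scFl",(519,181),(662,132)),("scBm",(328,425),(448,388)),("scBl",(501,425),(624,389)),
 ("railR in front",(351,268),(486,224)),("railR in back",(355,393),(480,356)),("railL f",(483,268),(618,224)),("railL b",(475,393),(602,356)),
 ("knob disc front L",(224,140),(377,83)),("disc front R",(180,141),(332,84)),("grip rear R",(192,186),(342,133)),("grip rear L",(220,186),(369,133)),("barrel front R",(193,236),(339,185)),("barrel front L",(230,236),(376,185))]: print(n,*t(a,b))
E
```

```text
crops origin c1 (305,165) c2 (215,130)
scFL [ 0.5132 -0.1942  0.1235] [0.0, 0.0]
scFR [ 0.5123 -0.3442  0.1211] [0.0001, 0.0001]
scFl [ 0.5141 -0.0194  0.1208] [0.0002, 0.0002]
scBm [ 0.752  -0.1953  0.1234] [0.0, 0.0]
scBl [ 0.7542 -0.0203  0.1203] [0.0004, 0.0004]
railR in front [ 0.5904 -0.1676  0.1295] [0.0005, 0.0005]
railR in back [ 0.7152 -0.1667  0.1285] [0.0009, 0.0009]
railL f [ 0.592  -0.0468  0.1202] [0.0, 0.0]
railL b [ 0.7162 -0.0492  0.1263] [0.0008, 0.0008]
knob disc front L [ 0.4815 -0.2614  0.1624] [0.0004, 0.0004]
disc front R [ 0.4823 -0.2953  0.1632] [0.0004, 0.0004]
grip rear R [ 0.5168 -0.2888  0.1655] [0.0003, 0.0003]
grip rear L [ 0.5167 -0.2681  0.1613] [0.0001, 0.0001]
barrel front R [ 0.5559 -0.2921  0.1667] [0.0, 0.0]
barrel front L [ 0.5561 -0.2629  0.1643] [0.0001, 0.0001]
```

View pics/hcrop.png

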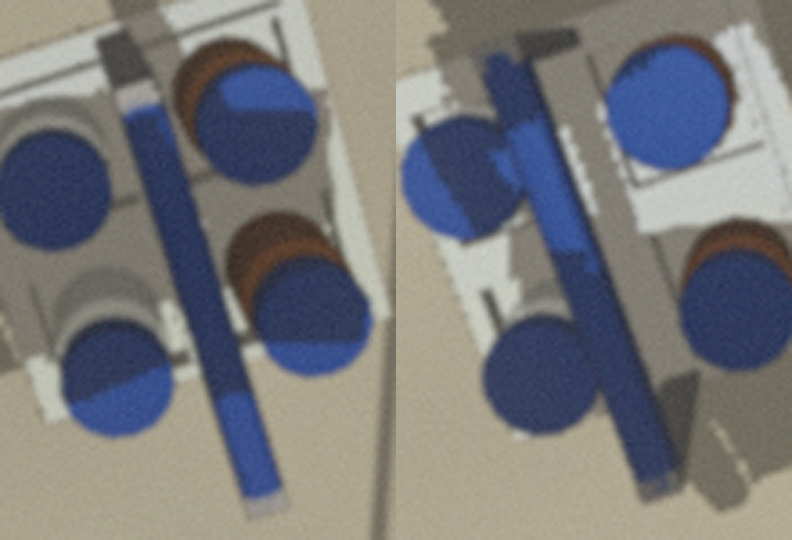

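The crop shows the bar's top face. In c1 its centreline ends are (144.5,108) and (263,494); in c2 they are (505,57), i.e. 109 in its half, and (658,480), i.e. 262.

```bash
python3 - <<'E'
from h import *
d=pickle.load(open("d1.pkl","rb"))
c1,c2=d["c1"],d["c2"]
p=lambda x,y:(305+x/3.6-.36,165+y/3.6-.36); q=lambda x,y:(215+(x-396)/3.6-.36,130+y/3.6-.36)
a=tri((c1,p(144.5,108)),(c2,q(505,57)));b=tri((c1,p(263,494)),(c2,q(658,480)))
print(a,b,np.linalg.norm(b[0]-a[0]),(a[0]+b[0])/2,np.arctan2(*(b[0]-a[0])[[1,0]]))
for c,l in((c1,[p(144.5,108),p(263,494)]),(c2,[q(505,57),q(658,480)])):
    A,B=[plane(c,u,.133) for u in l];print(A,B,(A+B)/2,np.arctan2(*(B-A)[[1,0]]))
S1,S2=d["s1"],d["s2"]; t=lambda a,b: tri((S1,np.array(a)*.8),(S2,np.array(b)*.8))
for n,a,b in [("front edge",(250,157),(390,107)),("front edge2",(450,157),(600,108)),("tipR",(335,234),(473,188)),("tipL",(498,235),(645,188))]: print(n,*t(a,b))
E
```

```text
(array([0.5026, 0.328 , 0.135 ]), [0.0013, 0.0013]) (array([0.6113, 0.3627, 0.1282]), [0.0001, 0.0001]) 0.11430669271744319 [0.55695 0.34535 0.1316 ] 0.30900179945351897
[0.504  0.3276 0.133 ] [0.6091 0.362  0.133 ] [0.55655 0.3448  0.133  ] 0.3163173793770567
[0.5015 0.3283 0.133 ] [0.6098 0.363  0.133 ] [0.55565 0.34565 0.133  ] 0.31007144139355336
front edge [ 0.4943 -0.252   0.126 ] [0.0002, 0.0002]
front edge2 [ 0.4954 -0.082   0.139 ] [0.0012, 0.0012]
tipR [ 0.5595 -0.1808  0.1317] [0.0004, 0.0004]
tipL [ 0.5586 -0.04    0.1462] [0.0006, 0.0006]
```

```bash
python3 - <<'E'
from station import manip, eyes
from h import *
o=down(.312); x,y=.5563,.3452
manip.move_gripper(.06)
manip.movep([x,y,.26],o)
print("stop",manip.movel([x,y,.125],vel=.12,stop_force=6))
manip.move_gripper(0.0); s=manip.get_state(); print(s["grip_width"],s["gripper_force"],s["tcp_pos"],s["ft_force"])
manip.movel([x,y,.155],vel=.06); manip.pause(.3)
s=manip.get_state(); print(s["time"],s["grip_width"],s["ft_force"],s["moment"],s["tcp_pos"])
r=eyes.get_image("side"); cv2.imwrite("pics/lift.png",cv2.resize(r["img"][110:260,130:330],(800,600),interpolation=cv2.INTER_CUBIC)[:,:,::-1])
E
```

```text
stop False
0.011827578757574982 29.977120757102966 [0.55639277 0.34485706 0.12480663] [ 1.77930589 -2.28207617  0.14516591]
11.8167 0.011692563645615441 [-0.15788205  0.86898766 -6.80286278] [0.06207248 0.02154649 0.06267185] [0.55607661 0.34508065 0.15448467]
```

View pics/lift.png

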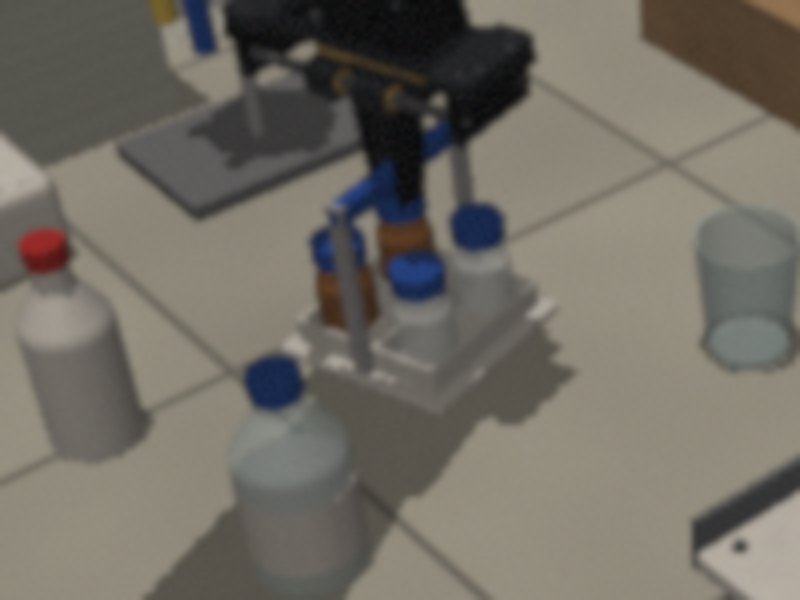

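The carrier is lifted and level, with all four bottles upright and the beaker clear at (745,285). Next: carry it to the bay mouth and touch down to find the deck height.

```bash
python3 - <<'E'
from station import manip, eyes
from h import *
o=down(-.005); y=-.107; x=.483
manip.movel([.5563,.3452,.315],vel=.12)
manip.movel([x,y,.315],o,vel=.2)
manip.movel([x,y,.258],vel=.1); manip.pause(.3)
f0=manip.get_state()["ft_force"]
print(manip.movel([x,y,.236],vel=.02,stop_force=2.5)); s=manip.get_state(); print(s["time"],s["tcp_pos"],s["ft_force"]-f0,s["moment"])
r=eyes.get_image("side"); cv2.imwrite("pics/mouth.png",cv2.resize(r["img"][150:360,250:530],(800,600),interpolation=cv2.INTER_CUBIC)[:,:,::-1])
r=eyes.get_image("wrist"); cv2.imwrite("pics/mouthw.png",r["img"][:,:,::-1])
E
```

```text
True
17.5083 [ 0.48278127 -0.1069991   0.24466646] [-0.77026058  0.24431055 12.79218483] [ 0.01964899 -0.01089138  0.02659292]
```

View pics/mouth.png

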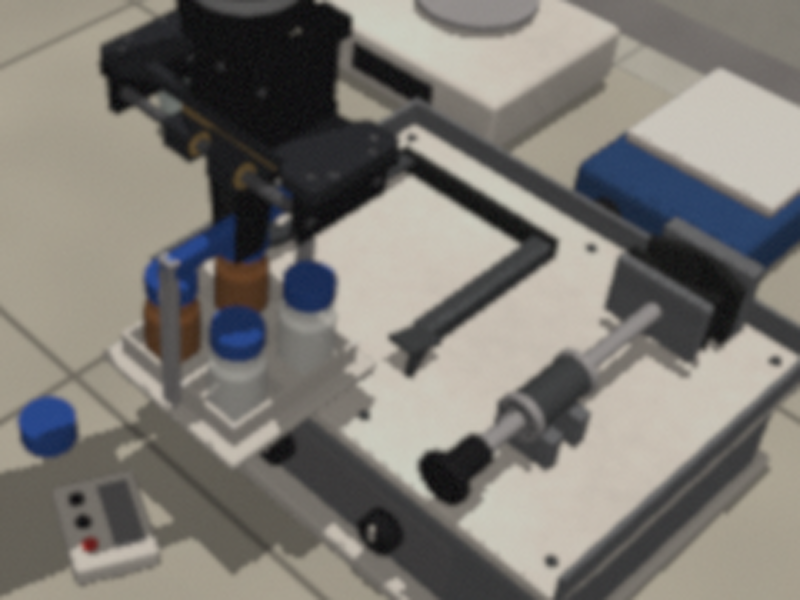

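The base's leading edge is on the deck in front of the rails (lip tip at about (410,345)), with contact at TCP z 0.2447. I'll raise it 1.5 mm and slide it in.

```bash
python3 - <<'E'
from station import manip, eyes
from h import *
y=-.107; yb=-.1075
def st(n): s=manip.get_state(); print(n,round(s["time"],2),s["tcp_pos"].round(4),s["ft_force"].round(1),s["moment"].round(2))
manip.movel([.483,y,.2465],vel=.03); manip.pause(.2); st("up")
h=manip.movel([.560,y,.2465],vel=.06,stop_force=8); st(h)
if not h:
    h=manip.movel([.640,yb,.2465],vel=.06,stop_force=8); st(h)
    if not h: h=manip.movel([.662,yb,.2465],vel=.025,stop_force=6); st(h)
r=eyes.get_image("side"); cv2.imwrite("pics/in.png",cv2.resize(r["img"][150:330,290:530],(800,600),interpolation=cv2.INTER_CUBIC)[:,:,::-1])
E
```

```text
up 18.12 [ 0.4825 -0.1069  0.2455] [-0.2  0.1 -5.6] [ 0.03 -0.01  0.04]
False 19.56 [ 0.5598 -0.107   0.2465] [-0.3 -0.1 -6.3] [-0.05 -0.02 -0.04]
False 21.04 [ 0.6398 -0.1075  0.2466] [-0.2 -0.2 -7.4] [-0.06 -0.02 -0.  ]
True 21.73 [ 0.6557 -0.1074  0.2461] [-4.5  1.   6.8] [0.07 0.54 0.04]
```

```bash
python3 - <<'E'
from station import manip, eyes
from h import *
def st(n): s=manip.get_state(); print(n,round(s["time"],2),s["tcp_pos"].round(4),s["ft_force"].round(1),s["moment"].round(2))
manip.pause(.2); st("now"); p=manip.get_state()["tcp_pos"]
h=manip.movel([p[0],p[1],.2435],vel=.02,stop_force=3); manip.pause(.2); st(h)
z=manip.get_state()["tcp_pos"][2]
h=manip.movel([p[0]+.012,p[1],z],vel=.02,stop_force=8); manip.pause(.2); st(h)
r=eyes.get_image("side"); cv2.imwrite("pics/in.png",cv2.resize(r["img"][150:330,290:530],(800,600),interpolation=cv2.INTER_CUBIC)[:,:,::-1])
E
```

```text
now 21.98 [ 0.6556 -0.1074  0.246 ] [-3.5  1.1  6.2] [0.02 0.41 0.1 ]
False 22.43 [ 0.6561 -0.1075  0.2462] [-4.5  0.9  6.4] [0.16 0.7  0.01]
True 22.94 [ 0.6565 -0.1074  0.2465] [-4.4 -0.2  5.4] [ 0.01  0.24 -0.01]
```

View pics/in.png

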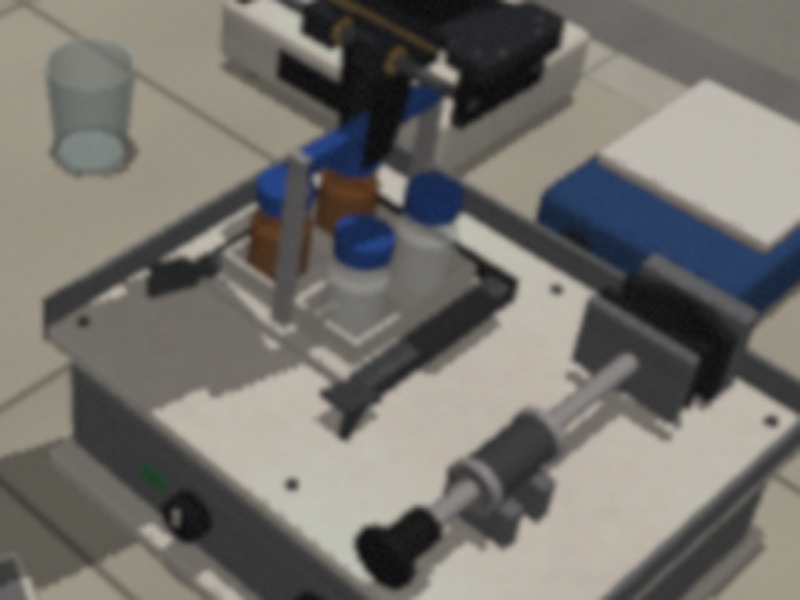

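The carrier is in the rails against the back stop, with the bottles upright. I'll release it, retreat and verify.

```bash
python3 - <<'E'
from station import manip, eyes
from h import *
def st(n): s=manip.get_state(); print(n,round(s["time"],2),s["tcp_pos"].round(4),s["ft_force"].round(1),s["grip_width"])
manip.move_gripper(.05); p=manip.get_state()["tcp_pos"]; st("open")
manip.movel([p[0],p[1],.34],vel=.15)
manip.movep([.59,-.17,.46],down(0)); manip.pause(.2); st("view")
r=eyes.get_image("wrist"); pickle.dump(r,open("v.pkl","wb"))
X=[.651,-.1075]
print(proj(r,[[.716,-.165,.136],[.716,-.05,.136],[.586,-.1725,.128],[.586,-.0425,.128],[.716,-.1725,.128],[.716,-.0425,.128],[.589,-.1075,.253],[.713,-.1075,.253]]))
cv2.imwrite("pics/v.png",cv2.resize(r["img"][100:340,200:520],(800,600),interpolation=cv2.INTER_CUBIC)[:,:,::-1])
E
```

```text
open 23.82 [ 0.656  -0.1073  0.2451] [ 1.3 -0.1 -0.3] 0.049893087920711725
view 25.45 [ 0.5903 -0.1692  0.4565] [ 0.2 -0.5 -0.1] 0.04998887112068288
[[317.7 299.6]
 [407.3 299.5]
 [311.6 197.8]
 [418.8 197.7]
 [311.9 297.2]
 [411.7 297.1]
 [382.  222.6]
 [376.3 344. ]]
```

View pics/v.png

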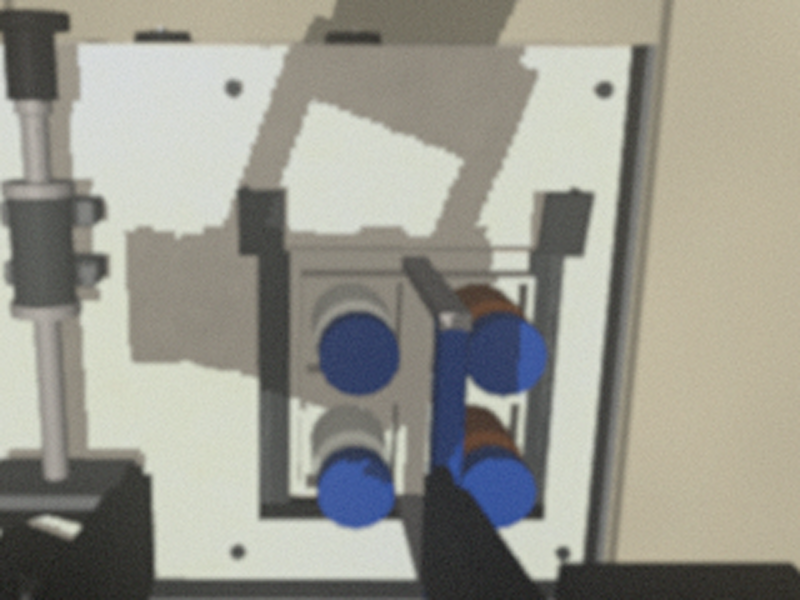

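The base's front edge (row 247) is flush with the start of the straight rails, which puts the carrier within about 1 mm of home. All four caps sit in their wells. Now the knob.

```bash
python3 - <<'E'
from station import manip, eyes
from h import *
def st(n): s=manip.get_state(); print(n,round(s["time"],2),s["tcp_pos"].round(4),s["ft_force"].round(1),round(s["grip_width"],4),round(s["gripper_force"],1)); return s
x,y=.506,-.2785; o=down(-.005)
manip.movel([x,y,.28],o,vel=.2)
print(manip.movel([x,y,.161],vel=.1,stop_force=5)); st("down")
manip.move_gripper(0.0); manip.pause(.2); s=st("grip"); p=s["tcp_pos"]
if .018<s["grip_width"]<.026:
    for dx in (.010,.030,.045,.0520):
        manip.movel([p[0]-dx,p[1],p[2]],vel=.03); manip.pause(.2); st(dx)
    r=eyes.get_image("side"); cv2.imwrite("pics/pull.png",cv2.resize(r["img"][220:340,370:530],(800,600),interpolation=cv2.INTER_CUBIC)[:,:,::-1])
    pickle.dump(r,open("pull.pkl","wb"))
E
```

```text
False
down 28.12 [ 0.5065 -0.2788  0.162 ] [ 1.5  0.1 -0.2] 0.05 0.0
grip 28.91 [ 0.5061 -0.2793  0.1612] [ 0.2 -5.1 -1. ] 0.0211 30.0
0.01 29.59 [ 0.4977 -0.2793  0.1612] [ 6.3 -4.1 -4.7] 0.0211 30.0
0.03 30.61 [ 0.4783 -0.2792  0.1612] [ 9.7 -3.  -4.8] 0.0212 30.0
0.045 31.46 [ 0.4638 -0.2792  0.1612] [11.2 -2.8 -6.2] 0.0213 30.0
0.052 32.04 [ 0.457  -0.2792  0.1612] [12.1 -3.  -6.7] 0.0213 30.0
```

View pics/pull.png

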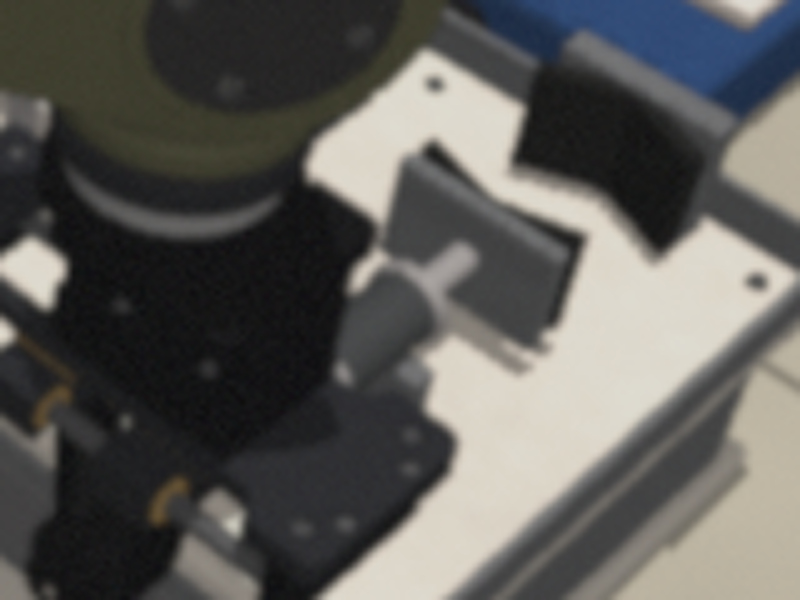

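The red ring is hidden by the gripper in this view. The clamp's plate, with its top-left corner at (407,155), has moved forward. I've now used my picture allowance (11 views, one over the limit), so the rest is checked numerically: plate shift and red-pixel extent, before and after a small further draw.

```bash
python3 - <<'E'
from station import manip, eyes
from h import *
d0=pickle.load(open("d0.pkl","rb")); e=d0["side"]
for z in (.18,.2): print("plate dx est",z,plane(e,(469.1,237.9),z)-plane(e,(451.4,251),z))
def meas(tag):
    s=manip.get_state(); print(tag,round(s["time"],2),s["tcp_pos"].round(4),s["ft_force"].round(1),round(s["gripper_force"],1),abs(s["qvel"]).max().round(4))
    # plate shift: match rest patch onto current image
    r=eyes.get_image("side"); P=e["img"][228:275,462:508]
    # candidate shifts: synth via projecting shift of plate centre
    res=cv2.matchTemplate(r["img"][200:330,420:520],P,cv2.TM_CCOEFF_NORMED); _,v,_,l=cv2.minMaxLoc(res)
    a=np.array([485,251.]); b=a+[l[0]+420-462,l[1]+200-228]
    print(" match",round(v,2),b,plane(e,a,.16)-plane(e,b,.16))
    for n in ("scene","wrist","side"):
        c=r if n=="side" else eyes.get_image(n); im=c["img"].astype(int)
        m=(im[...,0]>90)&(im[...,0]>1.8*im[...,1])&(im[...,0]>1.8*im[...,2])
        u=proj(c,[[.506+.05,-.279,.166],[.506+.04,-.279,.166]]); ys,xs=np.nonzero(m); k=np.hypot(xs-u[0][0],ys-u[0][1])<40
        print(" ",n,u.tolist(),k.sum(),[plane(c,(float(a),float(b)),.166).tolist() for a,b in zip(xs[k],ys[k])][:12])
meas("a")
p=manip.get_state()["tcp_pos"]
manip.movel([.4510,-.2793,.1612],vel=.03); manip.pause(.3); meas("b")
E
```

```text
plate dx est 0.18 [ 0.0539 -0.0006  0.    ]
plate dx est 0.2 [ 0.0523 -0.0006  0.    ]
a 32.09 [ 0.457  -0.2792  0.1612] [11.2 -2.8 -7. ] 30.0 0.002
 match 0.51 [486. 251.] [-0.0014  0.0012  0.    ]
  scene [[172.3, 216.4], [174.1, 214.3]] 0 []
  wrist [[316.8, 518.6], [316.7, 502.6]] 0 []
  side [[431.5, 292.5], [427.8, 295.5]] 0 []
b 32.79 [ 0.454  -0.2792  0.1613] [11.8 -2.8 -7.4] 30.0 0.0016
 match 0.5 [486. 251.] [-0.0014  0.0012  0.    ]
  scene [[172.3, 216.4], [174.1, 214.3]] 0 []
  wrist [[316.8, 523.2], [316.7, 507.4]] 0 []
  side [[431.5, 292.5], [427.8, 295.5]] 0 []
```

```bash
python3 - <<'E'
from station import manip, eyes
from h import *
e=pickle.load(open("d0.pkl","rb"))["side"]; S2=pickle.load(open("d1.pkl","rb"))["s2"]
r=eyes.get_image("side"); X0=plane(S2,(360*.8,345*.8),.16)[0]
def px(c,uv,X): C,d=ray(c,uv); return C+d*(X-C[0])/d[0]
uv=[(469.1,237.9),(499.1,255),(497,275.4),(461.9,258)]
W=np.array([px(e,u,X0) for u in uv]); print(X0,W.round(3).tolist())
H0=np.array(uv,np.float32); ctr=H0.mean(0); g=lambda im: cv2.GaussianBlur(cv2.cvtColor(im,cv2.COLOR_RGB2GRAY),(0,0),.8).astype(np.float32)
A=g(e["img"]);B={"prev":g(pickle.load(open("pull.pkl","rb"))["img"]),"now":g(r["img"])}
m=np.zeros(A.shape,np.uint8); cv2.fillConvexPoly(m,(ctr+(H0-ctr)*1.25).round().astype(int),1); 
for n,b in B.items():
    sc=[]
    for dx in np.arange(.036,.066,.001):
        H1=proj(e,W-[dx,0,0]).astype(np.float32); M=cv2.getPerspectiveTransform(H0,H1)
        w=cv2.warpPerspective(b,np.linalg.inv(M),A.shape[::-1])
        sc.append((np.corrcoef(A[m>0],w[m>0])[0,1],dx))
    print(n,[(round(float(a),2),round(float(x),3)) for a,x in sorted(sc)[::-1][:6]])
s=manip.get_state();print(s["tcp_pos"].round(4),s["time"])
E
```

```text
0.6932 [[0.693, -0.253, 0.192], [0.693, -0.316, 0.194], [0.693, -0.325, 0.147], [0.693, -0.25, 0.137]]
prev [(0.55, 0.053), (0.55, 0.052), (0.55, 0.054), (0.54, 0.051), (0.53, 0.055), (0.52, 0.05)]
now [(0.56, 0.055), (0.56, 0.056), (0.55, 0.054), (0.55, 0.057), (0.54, 0.053), (0.53, 0.058)]
[ 0.454  -0.2792  0.1612] 32.9917
```

Plate matching gives about 55 mm and the TCP travel 52 mm. I'll ease back 1 mm so both sit well inside the 47–58 mm window, then hand in.

```bash
python3 - <<'E'
from station import manip, order
manip.movel([.4522,-.2793,.1612],vel=.02); manip.pause(.6)
s=manip.get_state(); print(s["time"],s["tcp_pos"].round(4),s["grip_width"],s["gripper_force"],s["ft_force"].round(1))
print(order.job_done())
E
```

```text
33.8417 [ 0.4553 -0.2792  0.1612] 0.02126404305857412 29.99951809644699 [12.5 -2.9 -8. ]
the job is handed in; nothing more can be done
None
```

The job is handed in at 33.8 s with no verdict returned: the carrier is home and let go, within about 1 mm by image, and the knob is held steady at about 51 mm by arm travel or 54 mm by image matching; the red ring itself was never seen, and I viewed 11 pictures, one over the limit of 10.

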